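# Spin the wing nut of a hold-down clamp home

## Robot

A 7-joint arm with a two-finger parallel gripper is mounted at the origin on a cart in front of the work surface, level with it; the furniture and walls round the work are solid. World frame = base frame: x ahead of the robot, y to its left, z up, the work surface at z = 0. Lengths are in m, angles in rad, forces in N, time in s.
With the tool pointing down it reaches from about 0.4 to 0.85 m from the base axis. Payload 6.9 kg.
Tool frame: the origin (TCP) lies midway between the tips of the shut fingers; the grasp point (between the pads) lies 19 mm behind it (ctrl.grasp_offset is the distance from the TCP to the grasp point, in m); z points along the fingers, y is the line along which they close (so a half turn about z gives the same grasp; the last joint's range is limited). The gripper opens to 85 mm and grips with 20 to 120 N. Pads are 22 mm wide; open, the fingers measure 114 mm over their backs; the gripper's body (76 mm by 85 mm) begins 54 mm behind the grasp point. The pads swing forward as they close: fully open they stand 13 mm farther back than shut.
Start: joints at [-1.105, 0.507, -0.238, 1.5, 0.126, 1.149, -0.155], TCP at [0.22, 0.585, 0.231] pointing down, gripper open.
Joint ranges: [-3.08, 3.08], [-0.24, 2.05], [-1.43, 1.35], [0, 2.5], [-1.52, 4.66], [0.17, 1.96], [-2.89, 2.89]. Speed limits (rad/s): [2.39, 2.39, 3.14, 3.14, 3.14, 3.14, 3.14].

## Interface

Orientations are given as a rotation vector (axis times angle).
In Python, from bench import ctrl, imaging gives the robot as it stands.
- The arm moves only by the shell command python3 -m crank 'ROWS' [FORCE]. ROWS is JSON, a list of rows, each a list of 5 numbers: the shift along the tool's x, y, z as a fraction of full scale, then the turn about the tool's z as a fraction of full scale, then the gripper command: -1 is fully open, 1 is shut, values between are in proportion. A call has 1 to 12 rows; each row is the pose to reach, as a shift and turn from the pose commanded when the call began, along the tool's axes at that moment; what a row does not reach only later rows make up. Full scale, the value 1, is 0.25 m for a shift and 90 degrees for a turn. A row lasts 1/12 s, in which the tool goes at most 41.7 mm and 7.16 degrees, less where a joint would pass 70% of its speed; a pose out of reach is approached as far as the arm can. A call with a number of a shift or a turn outside -1 to 1 is refused whole. A call with a gripper value outside its range is refused whole. The fingers move at their own pace and stop on an object; FORCE is the grip in N (left out, the last holds). Time passes only in rows, so rows that repeat a pose let the fingers close. It gives the time, the measured TCP pose, the force, the opening and the grip force at its end, in the units of the state.
- ctrl.get_obs(): the state, without advancing time (a new reading comes with each control period).
- imaging.capture(name): name is "scene" or "top"; returns a dict with "color" (384x512x3 uint8, red, green, blue), "fx", "fy", "cx", "cy" (pixels), "dist_coeffs" ([k1, k2, p1, p2, k3] as OpenCV has them; the pictures are not rectified), "T" (4x4, takes a point from camera to world coordinates). Camera axes: x right, y up, looking along -z (the intrinsics and any distortion apply to the point x, -y, -z); pixel columns grow to the right and rows downward; lengths in m; the calibration is good to about 2 mm. A picture is of the moment at which its call begins. There is no depth.
- ctrl.finish_job(): hands the job in; it is judged then, once.
The state is a dict: "t": time; "joint_pos": joint angles; "qvel": joint speeds; "effort": joint torques, N m; "position": TCP position; "orientation": TCP orientation; "ft_force": force on the tool from outside, world axes, zero at the start; "wrist_torque": the same for the moment, N m; "opening": finger opening in m; "grip_force": force on a finger pad.
Only numpy, scipy, OpenCV 4.12 (cv2) and the standard library are available. Lean on these libraries where they do the work, as an engineer would, in place of code of your own. Each camera call takes 0.05 s, during which the arm holds its last target. There are 200 camera calls.

## Task

Clamp the plaster block on the hold-down board: spin the loose wing nut clockwise (seen from above) down its stud by pushing on its wings with the fingertips, stroke after stroke, until it stops fully home. Only push it round: do not grip the nut between the fingers, and leave the plaster block and the things lying round the board where they are. Finish clear of everything.

Things in the scene. Friction and masses are not known exactly. Their poses are not given: they have to be found in the camera images.
- board: plywood hold-down board, 130 x 240 x 18 mm, screwed flat to the bench (cannot move). Origin: centre of its underside, exactly below the clamp stud's axis; z up, the strap runs along its y axis. The stud (upright threaded bolt, 10 mm across) rises from its centre to 87 mm above the bench; the jack bolt stands 50 mm off on the +y side, the plaster block lies on the -y side
- strap_toe (a point): end of the dark steel slotted strap over the plaster block, on its top face, 87 mm from the stud. The strap (34 mm wide, 8 mm thick) runs from the jack bolt under the nut to here. Nut home: level, top 47 mm above the bench. Nut loose: it slopes up toward this end, by at most 0.11 rad (within 40 mm of the stud its top is at most 57 mm above the bench)
- jack_top (a point): top centre of the heel jack bolt, a fixed upright threaded bolt 10 mm across, 88 mm above the bench, 50 mm from the stud axis. It stands clear of the wings but bars a fingertip from going all the way round the nut
- wing_nut: the steel washer (28 mm across, 3 mm thick) under the wing nut, together with the nut that turns on it. Origin: on the stud axis at the washer's underside (47 mm above the bench when home, 1 mm higher for every third of a turn that the nut is unscrewed). This body does not turn
- nut_centre (a point): point on the nut's axis at half height of its wings (72 mm above the bench when home, up to 5 mm higher when loose); turns with the nut, x axis along the two wings, z up. The wings: two opposite upright round ears, discs 26 mm across, 6 mm thick, centres 23 mm from the axis (72 mm over both), 13 mm above and below this point. Aluminium; hub 24 mm across at its foot, 19 mm higher up
- nut_turn (a joint): turn of the wing nut in rad: 0 is fully home (firm stop), negative is unscrewed; it grows as the nut turns clockwise seen from above (tightening). Starts 1.2 to 1.7 turns loose (-7.5 to -10.7). Stiff thread: needs about 0.06 N m (some 3 N at an ear), stays where it is left; the nut sinks 3 mm a turn. At 0 the wings lie along the board's x axis
- plaster_blank: loose plaster block 48 x 48 x 20 mm lying on the board under the strap's free end; origin at the centre of its underside
- wrench: small loose open-ended wrench, 23 x 105 x 6 mm, lying on the bench on the robot's side of the board; origin at the centre of its underside
- pigment_jar: loose spice-type jar of pigment, 47 mm across, 98 mm tall, standing on the bench behind the board; origin at the centre of its underside
- tape_roll: loose roll of masking tape, 105 mm across, 25 mm tall, lying flat on the bench to the left of the board; origin at the centre of its underside

How it is judged:
At the end, for the whole second after the job is handed in: The wing nut is home: within 0.15 rad of its stop and at rest. The plaster block lies within 10 mm, the wrench, jar and tape roll within 20 mm of where they were (value of joint nut_turn above -0.15 rad and velocity of joint nut_turn between -0.05 and 0.05 rad/s and distance of plaster_blank from where it was at the start of the episode below 0.01 m and distance of each of wrench, pigment_jar, tape_roll from where it was at the start of the episode below 0.02 m); the robot touches nothing.
It fails at once if the wing nut is gripped between the fingers (fingers astride a wing or the hub, pressing on it with more than 20 N) (y of the grasp point in the frame of nut_centre between -0.007 and 0.007 m and x of the grasp point in the frame of nut_centre between -0.045 and 0.045 m and z of the grasp point in the frame of nut_centre below 0.026 m and contact force between the fingers and wing_nut above 20 N).
It fails at once if the plaster block is shifted or lifted by more than 10 mm (distance of plaster_blank from where it was at the start of the episode above 0.01 m).
It fails at once if the wrench, the jar or the tape roll is moved by more than 20 mm (distance of any of wrench, pigment_jar, tape_roll from where it was at the start of the episode above 0.02 m).
It also fails if it takes over 72 s, if anything falls off the work surface, if the arm or the gripper's body presses on something with over 40 N, if the wrist force passes 120 N, or if a joint passes its speed limit or range.

## Working session

There is one attempt and no reset: what is moved stays moved. The work goes in short steps, Python scripts to look and compute and a shell command to move; the robot and the scene stay as the last step left them, time stands still between calls to the robot, and variables do not carry over. Pictures are saved under pics/ and viewed, at most 10 in all, crops included, and the job is handed in when it is done.

```bash
ls; mkdir -p pics; python3 - <<'E'
from bench import ctrl, imaging
import cv2, numpy as np
print(ctrl.get_obs())
for n in ("scene","top"):
    c=imaging.capture(n); cv2.imwrite(f"pics/{n}0.png",cv2.resize(c["color"][:,:,::-1],None,fx=1.5,fy=1.5))
    np.savez(f"{n}0.npz",**c)
    print({k:c[k] for k in c if k!="color"})
E
```

```text
pics
{'t': 0.0, 'joint_pos': array([-1.10551165,  0.50836216, -0.23751688,  1.50113629,  0.12570144,
        1.14891833, -0.15481749]), 'qvel': array([-2.71056239e-03,  7.02333959e-04,  1.44787418e-03, -5.29674530e-06,
        9.30743064e-04,  2.31717635e-04, -3.18331190e-04]), 'effort': array([ 5.62455498e-04, -6.20589423e+01, -2.18667001e+00, -2.49647319e+01,
        1.27057446e-02,  1.18612975e-02,  3.32348873e-05]), 'position': array([0.21994391, 0.58447429, 0.23041311]), 'orientation': array([-5.62062666e-01, -3.09060901e+00,  2.84538837e-03]), 'ft_force': array([ 0.61931659,  0.57078742, -0.53184313]), 'wrist_torque': array([-0.02091302, -0.01391037, -0.03492787]), 'grip_force': 0.0, 'opening': 0.08574292724552898}
{'fx': 496.9051213017409, 'fy': 496.9051213017409, 'cx': 261.5065244431956, 'cy': 182.77176646938224, 'dist_coeffs': array([-0.02586788,  0.        ,  0.        ,  0.        ,  0.        ]), 'T': array([[ 0.68000527,  0.42411728, -0.59809478, -0.05348103],
       [-0.73320603,  0.39186996, -0.55573992, -0.50873226],
       [-0.00132353,  0.81643277,  0.57743899,  0.70199771],
       [ 0.        ,  0.        ,  0.        ,  1.        ]])}
{'fx': 480.54563704848226, 'fy': 480.54563704848226, 'cx': 248.84578392564555, 'cy': 194.04976435470584, 'dist_coeffs': array([-0.09028177,  0.        ,  0.        ,  0.        ,  0.        ]), 'T': array([[-0.02457892,  0.9798254 , -0.19833823,  0.33927511],
       [-0.99967685, -0.02280243,  0.01123624,  0.09159526],
       [ 0.00648696,  0.19855031,  0.98006923,  1.10250201],
       [ 0.        ,  0.        ,  0.        ,  1.        ]])}
```

View pics/scene0.png

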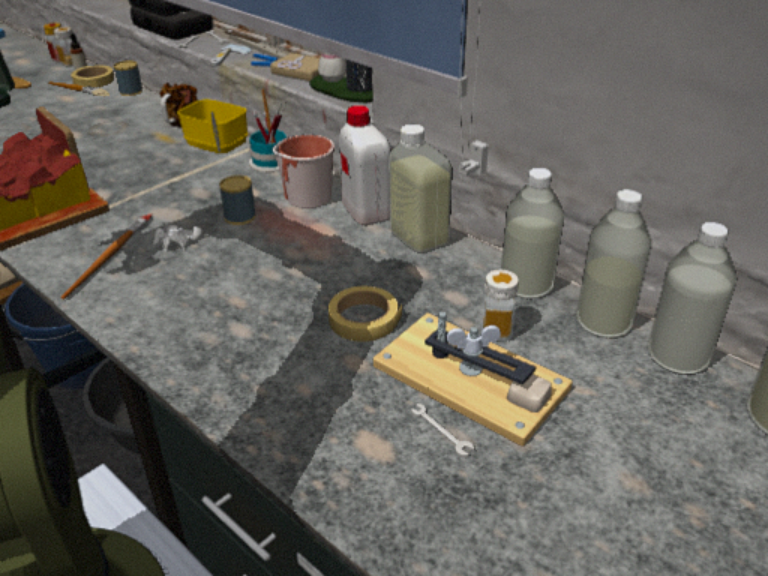

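View pics/top0.png

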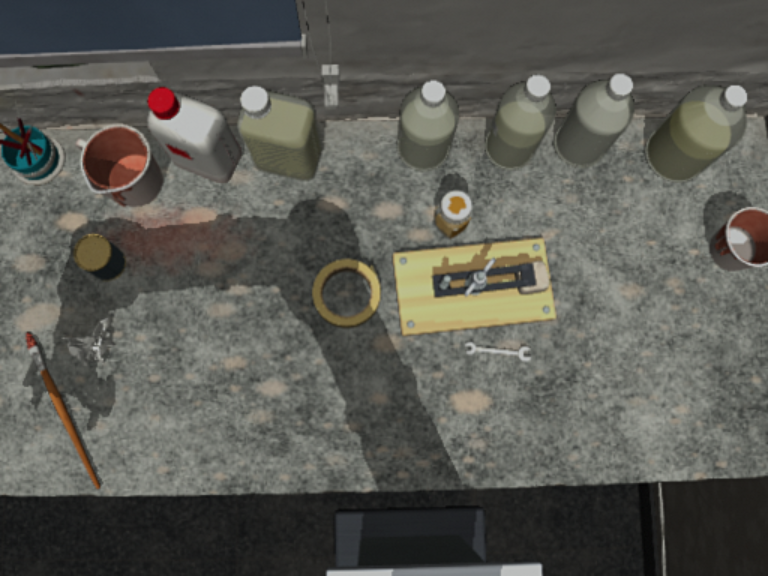

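The scene shows the board at about (475,375) in the 1.5x picture: jack bolt on the left, nut at (475,345), block on the right, wrench on the near side, jar behind and tape to the left. In the top view the board corners are about (395,252), (545,238), (555,320) and (403,335), with the nut at (480,278).

```bash
cat > h.py <<'E'
import cv2, numpy as np
from bench import ctrl, imaging
def rays(c,uv):
    K=np.array([[c["fx"],0,c["cx"]],[0,c["fy"],c["cy"]],[0,0,1]],float)
    p=cv2.undistortPoints(np.float64(uv).reshape(-1,1,2),K,np.float64(c["dist_coeffs"])).reshape(-1,2)
    d=np.c_[p[:,0],-p[:,1],-np.ones(len(p))]@c["T"][:3,:3].T
    return c["T"][:3,3],d
def onplane(c,uv,z):
    o,d=rays(c,uv); return (o+d*((z-o[2])/d[:,2])[:,None])[:,:2]
def project(c,P):
    K=np.array([[c["fx"],0,c["cx"]],[0,c["fy"],c["cy"]],[0,0,1]],float)
    q=(np.atleast_2d(P)-c["T"][:3,3])@c["T"][:3,:3]; q=q*[1,-1,-1]
    return cv2.projectPoints(q,np.zeros(3),np.zeros(3),K,np.float64(c["dist_coeffs"]))[0].reshape(-1,2)
E
python3 - <<'E'
from h import *
c=dict(np.load("top0.npz")); im=c["color"]
hsv=cv2.cvtColor(im,cv2.COLOR_RGB2HSV)
m=cv2.inRange(hsv,(18,70,110),(35,255,255)); m[:, :262]=0; m[:150]=0;m[230:]=0; m[:,380:]=0
m=cv2.morphologyEx(m,cv2.MORPH_OPEN,np.ones((3,3)))
cs=max(cv2.findContours(m,0,2)[0],key=cv2.contourArea)
hull=cv2.convexHull(cs).reshape(-1,2)
P=onplane(c,hull,0.018)
r=cv2.minAreaRect(P.astype(np.float32)*1000); print(r, cv2.boxPoints(r))
print("stud,jack px->",onplane(c,[[480/1.5,276/1.5]],.087),onplane(c,[[445/1.5,283/1.5]],.088))
for n in ("top","scene"):
    c=dict(np.load(n+"0.npz")); u,v=project(c,[*(np.array(r[0])/1000),0.07])[0].astype(int)
    k=45; cr=c["color"][v-k:v+k,u-k:u+k,::-1]; print(n,u-k,v-k)
    cv2.imwrite(f"pics/{n}_c.png",cv2.resize(cr,None,fx=6,fy=6,interpolation=cv2.INTER_CUBIC))
a=np.hstack([cv2.imread("pics/top_c.png"),cv2.imread("pics/scene_c.png")])
cv2.imwrite("pics/c0.png",cv2.resize(a,(800,400)))
E
```

```text
((532.7293090820312, -78.15853118896484), (67.33853912353516, 239.68629455566406), 4.659963130950928) [[ 489.435      38.5531  ]
 [ 508.90765  -200.3409  ]
 [ 576.0236   -194.87016 ]
 [ 556.55096    44.023834]]
stud,jack px-> [[ 0.56345245 -0.0750985 ]] [[ 0.55404883 -0.02370845]]
top 275 154
scene 260 189
```

View pics/c0.png

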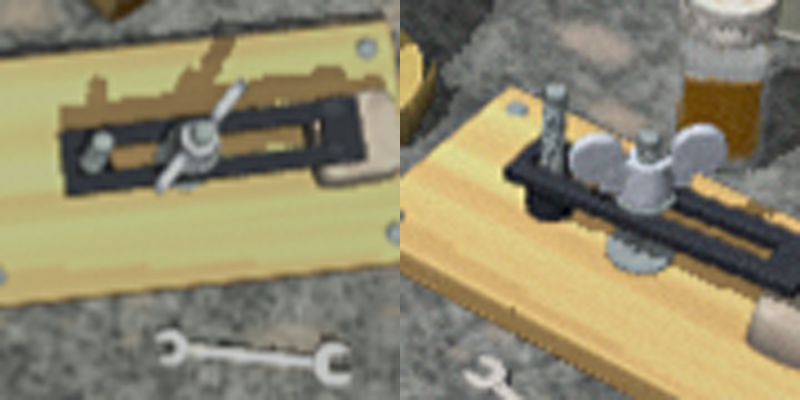

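The crops show the stud top at top-image pixel (320.7,183.7), the jack top at (297.5,186) and the wing tips at (329,173.6) and (311.5,196.3). In the scene image the stud top is at (316,220). The strap is clearly sloped.

```bash
python3 - <<'E'
from h import *
c=dict(np.load("top0.npz")); s=dict(np.load("scene0.npz"))
for a,b in (((320.7,183.7),(316.3,219.8)),((297.5,186),(295.1,208.8))):
    o1,d1=rays(c,[a]);o2,d2=rays(s,[b]);d1=d1[0];d2=d2[0]
    t=np.linalg.lstsq(np.c_[d1,-d2],o2-o1,rcond=None)[0]; print(o1+d1*t[0],o2+d2*t[1])
print(onplane(c,[[320.7,183.7]],.087),onplane(c,[[297.5,186]],.088))
w=onplane(c,[[329,173.6],[311.5,196.3]],.076);print(w,np.linalg.norm(w[0]-w[1]),w.mean(0),np.degrees(np.arctan2(*(w[0]-w[1])[::-1])))
E
```

```text
[ 0.56455757 -0.07701648  0.08486603] [ 0.56603862 -0.07835983  0.08541648]
[ 0.5601191  -0.02589295  0.08702365] [ 0.5623281  -0.02782277  0.08772733]
[[ 0.56408516 -0.0766629 ]] [[ 0.55990676 -0.02577999]]
[[ 0.58892899 -0.09815808]
 [ 0.53881827 -0.0567737 ]] 0.0649903956568515 [ 0.56387363 -0.07746589] -39.55189744081398
```

```bash
R='[[-0.064,-0.053,0,0,1],[-0.128,-0.106,0,0,1],[-0.192,-0.16,0,0,1],[-0.256,-0.213,0,0,1],[-0.32,-0.266,0,0,1],[-0.385,-0.32,0,0,1],[-0.45,-0.373,0,0,1],[-0.513,-0.426,0,0,1],[-0.577,-0.48,0,0,1],[-0.64,-0.533,0,0,1],[-0.706,-0.586,0,0,1],[-0.77,-0.64,0,0,1]]'
python3 -m crank '[[-0.064,-0.053,0,0,1],[-0.128,-0.106,0,0,1],[-0.192,-0.16,0,0,1],[-0.256,-0.213,0,0,1],[-0.32,-0.266,0,0,1],[-0.385,-0.32,0,0,1],[-0.45,-0.373,0,0,1],[-0.513,-0.426,0,0,1],[-0.577,-0.48,0,0,1],[-0.64,-0.533,0,0,1],[-0.706,-0.586,0,0,1],[-0.77,-0.64,0,0,1]]' 30
python3 -m crank '[[-0.064,-0.053,0,0,1],[-0.128,-0.106,0,0,1],[-0.192,-0.16,0,0,1],[-0.256,-0.213,0,0,1],[-0.32,-0.266,0,0,1],[-0.385,-0.32,0,0,1],[-0.45,-0.373,0,0,1],[-0.513,-0.426,0,0,1],[-0.577,-0.48,0,0,1],[-0.64,-0.533,0,0,1],[-0.706,-0.586,0,0,1],[-0.77,-0.64,0,0,1]]'
cat >> h.py <<'E'
from scipy.spatial.transform import Rotation as Ro
A=np.array([.5645,-.0768]); YAW=4.7
def state():
    s=ctrl.get_obs(); M=Ro.from_rotvec(s["orientation"]).as_matrix(); p=s["position"]
    d=p[:2]-A
    print("t",round(s["t"],2),"p",p.round(4),"xdir",np.degrees(np.arctan2(M[1,0],M[0,0])).round(1),"tilt",M[2].round(3),"R",np.linalg.norm(d).round(4),"az_board",(np.degrees(np.arctan2(d[1],d[0]))-YAW).round(1),"j7",s["joint_pos"][6].round(2),"f",s["ft_force"].round(1),"open",round(s["opening"],4))
    return s,M,p
def goto(az,z,R=.03,r=None):
    s,M,p=state(); a=np.radians(az+YAW); t=np.r_[A+R*np.array([np.cos(a),np.sin(a)]),z]
    x=np.degrees(np.arctan2(M[1,0],M[0,0])); turn=-((az+YAW+180-x+180)%360-180)
    print("move frac",((t-p)@M/.25).round(3),"turn deg",turn.round(1),"frac",(turn/90).round(3))
E
python3 -c "
from h import *
goto(15,.2)"
```

```text
t: 1.1
position: [0.3442, 0.3663, 0.231]
orientation: [-0.562, -3.091, 0.001]
ft_force: [1.4, 0.9, -0.1]
opening: 0.0002
grip_force: 0.0
t: 2.1
position: [0.468, 0.1489, 0.231]
orientation: [-0.562, -3.09, 0.0]
ft_force: [-1.3, 0.8, 0.7]
opening: -0.0
grip_force: 0.0
t 2.1 p [0.468  0.1489 0.231 ] xdir 159.4 tilt [ 0. -0. -1.] R 0.2455 az_board 108.5 j7 0.81 f [-1.3  0.8  0.7] open -0.0
move frac [-0.771 -0.631  0.124] turn deg -40.3 frac -0.448
```

```bash
python3 -m crank '[[-0.064,-0.053,0,0,1],[-0.128,-0.106,0,0,1],[-0.192,-0.16,0,0,1],[-0.256,-0.213,0,-0.05,1],[-0.32,-0.266,0,-0.1,1],[-0.385,-0.32,0,-0.15,1],[-0.45,-0.373,0,-0.2,1],[-0.513,-0.426,0.02,-0.25,1],[-0.577,-0.48,0.05,-0.3,1],[-0.64,-0.533,0.08,-0.35,1],[-0.706,-0.586,0.1,-0.4,1],[-0.77,-0.631,0.124,-0.448,1]]'
python3 -c "
from h import *
goto(15,.2);print(ctrl.get_obs()['joint_pos'])"
```

```text
t: 3.1
position: [0.5924, -0.0669, 0.1996]
orientation: [0.542, -3.093, 0.0]
ft_force: [-0.1, -0.3, 0.6]
opening: 0.0
grip_force: 0.0
t 3.1 p [ 0.5924 -0.0669  0.1996] xdir -160.1 tilt [ 0.001  0.    -1.   ] R 0.0296 az_board 14.7 j7 1.88 f [-0.1 -0.3  0.6] open 0.0
move frac [-0.002  0.001 -0.002] turn deg 0.2 frac 0.002
[ 0.20125921  0.48772641 -0.20332531  1.62675235  0.11024195  1.03931252
  1.88297908]
```

```bash
python3 -m crank '[[0,0,0.05,0,1],[0,0,0.1,0,1],[0,0,0.15,0,1],[0,0,0.2,0,1],[0,0,0.25,0,1],[0,0,0.3,0,1],[0,0,0.35,0,1],[0,0,0.4,0,1],[0,0,0.44,0,1],[0,0,0.48,0,1],[0,0,0.51,0,1],[0,0,0.53,0,1]]'
python3 -c "
from h import *
goto(15,.067)
o=[]
for n in ('top','scene'):
    c=imaging.capture(n); u,v=project(c,[*A,.075])[0].astype(int); k=40
    o.append(cv2.resize(c['color'][v-k:v+k,u-k:u+k,::-1],(400,400),interpolation=2))
    print(n,u-k,v-k)
cv2.imwrite('pics/d1.png',np.hstack(o))"
```

```text
t: 4.1
position: [0.5921, -0.0655, 0.0668]
orientation: [0.538, -3.094, -0.0]
ft_force: [0.9, 0.2, 0.4]
opening: 0.0002
grip_force: 0.0
t 4.1 p [ 0.5921 -0.0655  0.0668] xdir -160.3 tilt [ 0.001  0.    -1.   ] R 0.0298 az_board 17.6 j7 1.84 f [0.9 0.2 0.4] open 0.0002
move frac [-0.001 -0.005 -0.001] turn deg 0.0 frac 0.0
top 279 144
scene 274 183
```

View pics/d1.png

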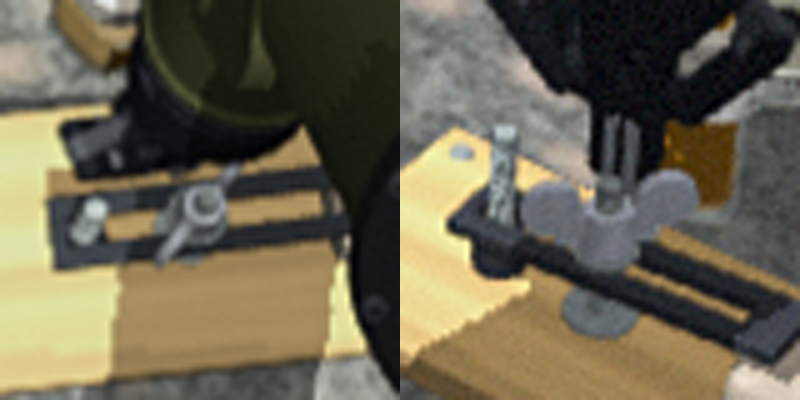

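The top crop shows the shut fingers hidden under the arm. The scene crop shows the tips behind the nut at (615,150) and clear of the stud and jack. I'll start the arc stroke.

```bash
python3 -m crank '[[0.0005,-0.0105,0,0.056,1],[0.002,-0.021,0,0.111,1],[0.004,-0.031,0,0.167,1],[0.007,-0.041,0,0.222,1],[0.011,-0.051,0,0.278,1],[0.016,-0.06,0,0.333,1],[0.022,-0.069,0,0.389,1],[0.028,-0.077,0,0.444,1],[0.035,-0.085,0,0.5,1],[0.043,-0.092,0,0.556,1],[0.051,-0.098,0,0.611,1],[0.06,-0.104,0,0.667,1]]'
python3 -c "
from h import *
goto(-45,.067)
o=[]
for n in ('top','scene'):
    c=imaging.capture(n); u,v=project(c,[*A,.075])[0].astype(int); k=40
    o.append(cv2.resize(c['color'][v-k:v+k,u-k:u+k,::-1],(400,400),interpolation=2))
    print(n,u-k,v-k)
cv2.imwrite('pics/d2.png',np.hstack(o))"
```

```text
t: 5.2
position: [0.5884, -0.094, 0.0686]
orientation: [1.087, 2.945, 0.003]
ft_force: [2.2, 2.5, -0.8]
opening: 0.0
grip_force: 1.3
t 5.2 p [ 0.5884 -0.094   0.0686] xdir 139.5 tilt [-0.002  0.003 -1.   ] R 0.0295 az_board -40.4 j7 1.09 f [ 2.2  2.5 -0.8] open 0.0
move frac [-0.003 -0.009  0.006] turn deg -0.2 frac -0.002
top 279 144
scene 274 183
```

View pics/d2.png

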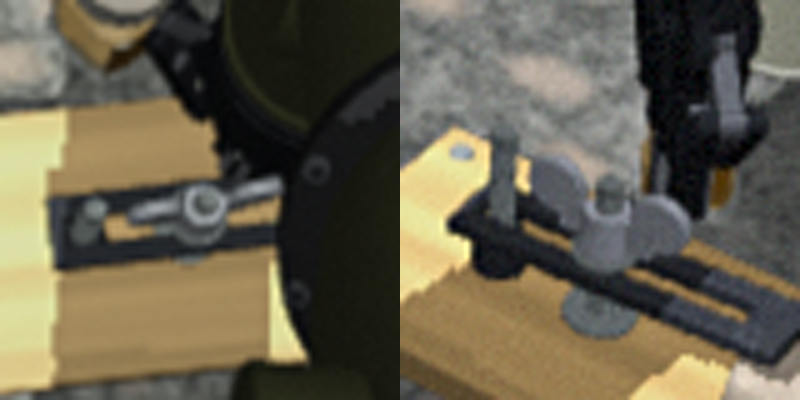

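The wing is now nearly along the strap, from (137,215) to (278,187), so the tip is pushing with a lag of about 42°. A knuckle at (150,25) looks near the jar, so I'll check that numerically.

```bash
python3 - <<'E'
from h import *
def orange(c):
    h=cv2.cvtColor(c["color"],cv2.COLOR_RGB2HSV); m=cv2.inRange(h,(8,150,120),(20,255,255)); return m
for n in("top","scene"):
    c0=dict(np.load(n+"0.npz")); c1=imaging.capture(n)
    uv=(302,140) if n=="top" else (333,203)
    x,y=uv; b=np.s_[y-28:y+28,x-28:x+28]
    for c in(c0,c1):
        p=np.argwhere(orange(c)[b]); print(n,len(p),p.mean(0)[::-1]+[x-28,y-28],p.min(0),p.max(0))
c=dict(np.load("top0.npz")); print("jar lid",onplane(c,[[456/1.5,207/1.5]],.098)-A)
E
```

```text
top 81 [304.09876543 135.98765432] [19 25] [29 35]
top 15 [303.93333333 136.66666667] [22 25] [29 35]
scene 56 [334.33928571 185.94642857] [ 7 20] [32 35]<stdin>:9: RuntimeWarning: Mean of empty slice.
  ret = um.true_divide(
Traceback (most recent call last):
ValueError: zero-size array to reduction operation minimum which has no identity
```

```bash
python3 -m crank '[[0.0005,-0.0105,0,0.056,1],[0.002,-0.021,0,0.111,1],[0.004,-0.031,0,0.167,1],[0.007,-0.041,0,0.222,1],[0.011,-0.051,0,0.278,1],[0.016,-0.06,0,0.333,1],[0.022,-0.069,0,0.389,1],[0.028,-0.077,0,0.444,1],[0.035,-0.085,0,0.5,1],[0.043,-0.092,0,0.556,1],[0.051,-0.098,0,0.611,1],[0.06,-0.104,0,0.667,1]]'
python3 -c "
from h import *
goto(-105,.067)"
python3 -m crank '[[0.0005,-0.0105,0,0.056,1],[0.002,-0.021,0,0.111,1],[0.004,-0.031,0,0.167,1],[0.007,-0.041,0,0.222,1],[0.011,-0.051,0,0.278,1],[0.016,-0.06,0,0.333,1],[0.022,-0.069,0,0.389,1],[0.028,-0.077,0,0.444,1],[0.035,-0.085,0,0.5,1],[0.043,-0.092,0,0.556,1],[0.051,-0.098,0,0.611,1],[0.06,-0.104,0,0.667,1]]'
python3 -c "
from h import *
goto(-165,.067)
o=[]
for n in ('top','scene'):
    c=imaging.capture(n); u,v=project(c,[*A,.075])[0].astype(int); k=40
    o.append(cv2.resize(c['color'][v-k:v+k,u-k:u+k,::-1],(400,400),interpolation=2))
cv2.imwrite('pics/d3.png',np.hstack(o))"
```

```text
t: 6.4
position: [0.5597, -0.1057, 0.0683]
orientation: [2.413, 2.009, 0.002]
ft_force: [3.3, 0.8, -0.5]
opening: -0.0004
grip_force: 1.1
t 6.4 p [ 0.5597 -0.1057  0.0683] xdir 79.6 tilt [-0.     0.002 -1.   ] R 0.0293 az_board -104.2 j7 0.33 f [ 3.3  0.8 -0.5] open -0.0004
move frac [-0.003 -0.002  0.005] turn deg -0.1 frac -0.002
t: 7.4
position: [0.536, -0.0867, 0.0681]
orientation: [3.095, 0.532, 0.0]
ft_force: [0.8, -2.2, -1.2]
opening: 0.0001
grip_force: 1.1
t 7.4 p [ 0.536  -0.0867  0.0681] xdir 19.5 tilt [ 0.     0.001 -1.   ] R 0.0302 az_board -165.5 j7 -0.47 f [ 0.8 -2.2 -1.2] open 0.0001
move frac [0.001 0.001 0.004] turn deg -0.2 frac -0.002
```

View pics/d3.png

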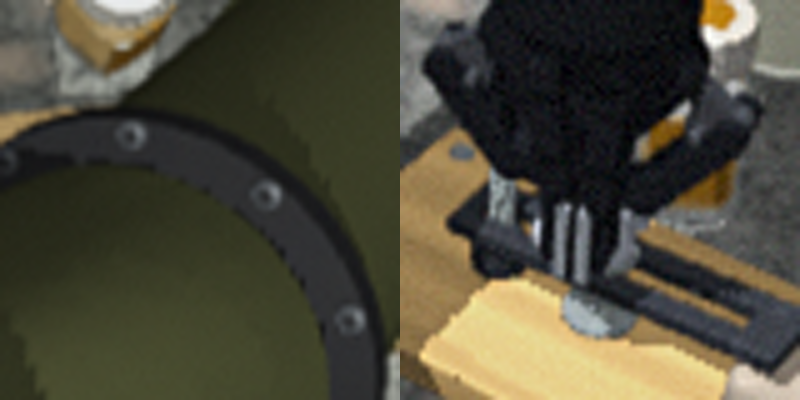

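The scene crop shows the fingertip pushing on the near side of the nut, knuckles well above the strap and the jar untouched. I'll push 15° more, back off, lift and swing back to the start.

```bash
python3 -m crank '[[0.0005,-0.0105,0,0.056,1],[0.002,-0.021,0,0.111,1],[0.004,-0.031,0,0.167,1],[0.002,-0.021,0,0.111,1],[0.002,-0.021,0,0.111,1],[0.002,-0.021,-0.03,0.111,1],[0.002,-0.021,-0.07,0.111,1],[0.002,-0.021,-0.11,0.111,1],[0.002,-0.021,-0.15,0.111,1],[0.002,-0.021,-0.19,0.111,1],[0.002,-0.021,-0.23,0.111,1],[0.002,-0.021,-0.26,0.111,1]]'
python3 -m crank '[[0.02,-0.002,0,-0.06,1],[0.04,-0.004,0,-0.12,1],[0.06,-0.005,0,-0.18,1],[0.08,-0.007,0,-0.24,1],[0.1,-0.009,0,-0.3,1],[0.12,-0.011,0,-0.36,1],[0.14,-0.012,0,-0.42,1],[0.16,-0.014,0,-0.48,1],[0.18,-0.016,0,-0.54,1],[0.2,-0.018,0,-0.6,1],[0.22,-0.02,0,-0.65,1],[0.238,-0.021,0,-0.7,1]]'
python3 -m crank '[[0,0,0,-0.06,1],[0,0,0,-0.12,1],[0,0,0,-0.18,1],[0,0,0,-0.24,1],[0,0,0,-0.3,1],[0,0,0,-0.36,1],[0,0,0,-0.42,1],[0,0,0,-0.48,1],[0,0,0,-0.54,1],[0,0,0,-0.6,1],[0,0,0,-0.65,1],[0,0,0,-0.7,1]]'
python3 -m crank '[[0,0,0,-0.06,1],[0,0,0,-0.12,1],[0,0,0,-0.18,1],[0,0,0,-0.24,1],[0,0,0,-0.3,1],[0,0,0,-0.36,1],[0,0,0,-0.42,1],[0,0,0,-0.48,1],[0,0,0,-0.54,1],[0,0,0,-0.6,1],[0,0,0,-0.65,1],[0,0,0,-0.71,1]]'
python3 -c "
from h import *
goto(15,.066)
o=[]
for n in ('top','scene'):
    c=imaging.capture(n); u,v=project(c,[*A,.075])[0].astype(int); k=40
    o.append(cv2.resize(c['color'][v-k:v+k,u-k:u+k,::-1],(400,400),interpolation=2))
cv2.imwrite('pics/d4.png',np.hstack(o))"
```

```text
t: 8.5
position: [0.5349, -0.0807, 0.1344]
orientation: [3.13, 0.264, 0.002]
ft_force: [0.4, 0.0, 1.0]
opening: -0.0001
grip_force: 0.0
t: 9.5
position: [0.5926, -0.0655, 0.1333]
orientation: [2.528, 1.865, -0.0]
ft_force: [0.4, -0.1, 0.9]
opening: -0.0006
grip_force: 0.0
t: 10.5
position: [0.5923, -0.0658, 0.1332]
orientation: [1.181, 2.911, -0.001]
ft_force: [0.7, 0.5, 1.1]
opening: 0.0
grip_force: 0.0
t: 11.5
position: [0.5923, -0.066, 0.1332]
orientation: [0.538, -3.095, 0.002]
ft_force: [0.0, -0.7, 0.8]
opening: -0.0001
grip_force: 0.0
t 11.5 p [ 0.5923 -0.066   0.1332] xdir -160.3 tilt [ 0.    -0.001 -1.   ] R 0.0298 az_board 16.6 j7 1.92 f [ 0.  -0.7  0.8] open -0.0001
move frac [-0.001 -0.003  0.269] turn deg 0.0 frac 0.0
```

View pics/d4.png

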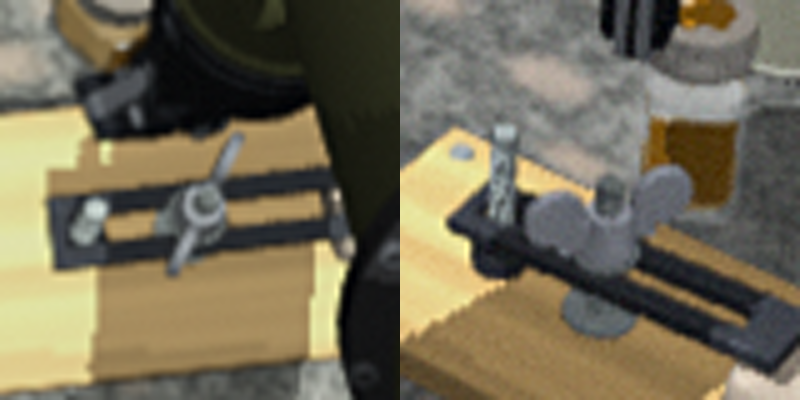

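The top crop shows the wing tips at (238,135) and (172,272), so the wings are at about -30° in the board frame. The nut has turned about 166°, leaving about 330°, and the finger lag is about 34°. Stroke 2 repeats the same moves.

```bash
python3 -m crank '[[0,0,0.03,0,1],[0,0,0.06,0,1],[0,0,0.09,0,1],[0,0,0.12,0,1],[0,0,0.15,0,1],[0,0,0.18,0,1],[0,0,0.21,0,1],[0,0,0.24,0,1],[0,0,0.26,0,1],[0,0,0.27,0,1],[0,0,0.27,0,1]]'
python3 -c "
from h import *
goto(15,.066)"
python3 -m crank '[[0.0005,-0.0105,0,0.056,1],[0.002,-0.021,0,0.111,1],[0.004,-0.031,0,0.167,1],[0.007,-0.041,0,0.222,1],[0.011,-0.051,0,0.278,1],[0.016,-0.06,0,0.333,1],[0.022,-0.069,0,0.389,1],[0.028,-0.077,0,0.444,1],[0.035,-0.085,0,0.5,1],[0.043,-0.092,0,0.556,1],[0.051,-0.098,0,0.611,1],[0.06,-0.104,0,0.667,1]]'
python3 -m crank '[[0.0005,-0.0105,0,0.056,1],[0.002,-0.021,0,0.111,1],[0.004,-0.031,0,0.167,1],[0.007,-0.041,0,0.222,1],[0.011,-0.051,0,0.278,1],[0.016,-0.06,0,0.333,1],[0.022,-0.069,0,0.389,1],[0.028,-0.077,0,0.444,1],[0.035,-0.085,0,0.5,1],[0.043,-0.092,0,0.556,1],[0.051,-0.098,0,0.611,1],[0.06,-0.104,0,0.667,1]]'
python3 -m crank '[[0.0005,-0.0105,0,0.056,1],[0.002,-0.021,0,0.111,1],[0.004,-0.031,0,0.167,1],[0.007,-0.041,0,0.222,1],[0.011,-0.051,0,0.278,1],[0.016,-0.06,0,0.333,1],[0.022,-0.069,0,0.389,1],[0.028,-0.077,0,0.444,1],[0.035,-0.085,0,0.5,1],[0.043,-0.092,0,0.556,1],[0.051,-0.098,0,0.611,1],[0.06,-0.104,0,0.667,1]]'
python3 -c "
from h import *
goto(-180,.066)"
```

```text
t: 12.52
position: [0.592, -0.0655, 0.0646]
orientation: [0.533, -3.095, -0.0]
ft_force: [1.1, -0.4, 0.3]
opening: 0.0002
grip_force: 0.0
t 12.52 p [ 0.592  -0.0655  0.0646] xdir -160.5 tilt [ 0.001  0.    -1.   ] R 0.0298 az_board 17.6 j7 1.9 f [ 1.1 -0.4  0.3] open 0.0002
move frac [-0.001 -0.005 -0.006] turn deg -0.2 frac -0.002
t: 13.52
position: [0.5882, -0.094, 0.0659]
orientation: [1.091, 2.944, 0.003]
ft_force: [2.7, 1.3, -1.4]
opening: 0.0001
grip_force: 1.3
t: 14.52
position: [0.5603, -0.1052, 0.0661]
orientation: [2.418, 2.002, 0.004]
ft_force: [3.2, -0.7, -0.9]
opening: 0.0003
grip_force: 1.1
t: 15.52
position: [0.5367, -0.0863, 0.066]
orientation: [3.096, 0.523, 0.003]
ft_force: [0.5, -2.2, -2.0]
opening: -0.0
grip_force: 1.1
t 15.52 p [ 0.5367 -0.0863  0.066 ] xdir 19.2 tilt [ 0.002  0.002 -1.   ] R 0.0293 az_board -165.9 j7 -0.4 f [ 0.5 -2.2 -2. ] open -0.0
move frac [ 0.001 -0.029 -0.   ] turn deg 14.5 frac 0.161
```

```bash
python3 -m crank '[[0.0005,-0.0105,0,0.056,1],[0.002,-0.021,0,0.111,1],[0.004,-0.031,0,0.167,1],[0.002,-0.021,0,0.111,1],[0.002,-0.021,0,0.111,1],[0.002,-0.021,-0.03,0.111,1],[0.002,-0.021,-0.07,0.111,1],[0.002,-0.021,-0.11,0.111,1],[0.002,-0.021,-0.15,0.111,1],[0.002,-0.021,-0.19,0.111,1],[0.002,-0.021,-0.23,0.111,1],[0.002,-0.021,-0.27,0.111,1]]'
python3 -m crank '[[0.02,-0.002,0,-0.06,1],[0.04,-0.004,0,-0.12,1],[0.06,-0.005,0,-0.18,1],[0.08,-0.007,0,-0.24,1],[0.1,-0.009,0,-0.3,1],[0.12,-0.011,0,-0.36,1],[0.14,-0.012,0,-0.42,1],[0.16,-0.014,0,-0.48,1],[0.18,-0.016,0,-0.54,1],[0.2,-0.018,0,-0.6,1],[0.22,-0.02,0,-0.65,1],[0.238,-0.021,0,-0.7,1]]'
python3 -m crank '[[0,0,0,-0.06,1],[0,0,0,-0.12,1],[0,0,0,-0.18,1],[0,0,0,-0.24,1],[0,0,0,-0.3,1],[0,0,0,-0.36,1],[0,0,0,-0.42,1],[0,0,0,-0.48,1],[0,0,0,-0.54,1],[0,0,0,-0.6,1],[0,0,0,-0.65,1],[0,0,0,-0.7,1]]'
python3 -m crank '[[0,0,0,-0.06,1],[0,0,0,-0.12,1],[0,0,0,-0.18,1],[0,0,0,-0.24,1],[0,0,0,-0.3,1],[0,0,0,-0.36,1],[0,0,0,-0.42,1],[0,0,0,-0.48,1],[0,0,0,-0.54,1],[0,0,0,-0.6,1],[0,0,0,-0.65,1],[0,0,0,-0.71,1]]'
python3 -c "
from h import *
goto(15,.065)
o=[]
for n in ('top','scene'):
    c=imaging.capture(n); u,v=project(c,[*A,.075])[0].astype(int); k=40
    o.append(cv2.resize(c['color'][v-k:v+k,u-k:u+k,::-1],(400,400),interpolation=2))
cv2.imwrite('pics/d5.png',np.hstack(o))"
```

```text
t: 16.52
position: [0.5346, -0.0804, 0.1341]
orientation: [3.131, 0.258, 0.001]
ft_force: [0.2, -0.7, -1.1]
opening: 0.0002
grip_force: 0.0
t: 17.52
position: [0.5927, -0.0655, 0.1335]
orientation: [2.531, 1.861, -0.0]
ft_force: [-0.1, -0.1, -0.3]
opening: 0.0002
grip_force: 0.0
t: 18.52
position: [0.5924, -0.0659, 0.1334]
orientation: [1.186, 2.909, -0.001]
ft_force: [0.6, 0.2, -0.4]
opening: 0.0001
grip_force: 0.0
t: 19.52
position: [0.5923, -0.0661, 0.1334]
orientation: [0.532, -3.096, 0.002]
ft_force: [0.9, -0.3, 0.6]
opening: 0.0001
grip_force: 0.0
t 19.52 p [ 0.5923 -0.0661  0.1334] xdir -160.5 tilt [ 0.    -0.001 -1.   ] R 0.0298 az_board 16.3 j7 1.97 f [ 0.9 -0.3  0.6] open 0.0001
move frac [-0.001 -0.002  0.273] turn deg -0.2 frac -0.002
```

View pics/d5.png

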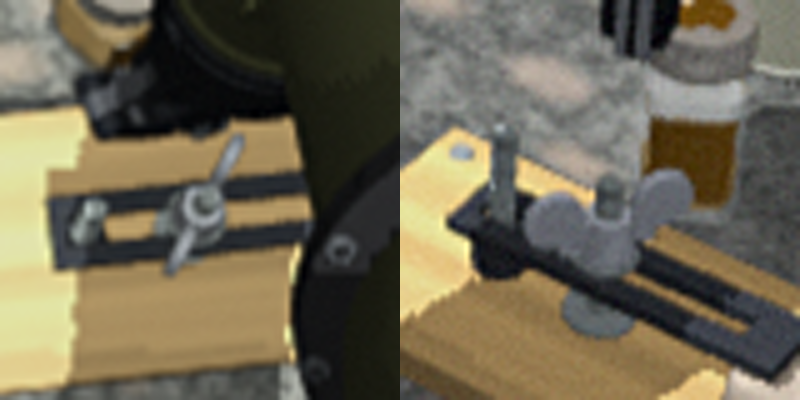

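Same wing angle of about -30°, with tips at (238,138) and (170,272), so about 150° remains. For stroke 3 I'll descend, do two 60° arcs, then approach the stop slowly.

```bash
python3 -m crank '[[0,0,0.03,0,1],[0,0,0.06,0,1],[0,0,0.09,0,1],[0,0,0.12,0,1],[0,0,0.15,0,1],[0,0,0.18,0,1],[0,0,0.21,0,1],[0,0,0.24,0,1],[0,0,0.26,0,1],[0,0,0.27,0,1],[0,0,0.27,0,1]]'
python3 -m crank '[[0.0005,-0.0105,0,0.056,1],[0.002,-0.021,0,0.111,1],[0.004,-0.031,0,0.167,1],[0.007,-0.041,0,0.222,1],[0.011,-0.051,0,0.278,1],[0.016,-0.06,0,0.333,1],[0.022,-0.069,0,0.389,1],[0.028,-0.077,0,0.444,1],[0.035,-0.085,0,0.5,1],[0.043,-0.092,0,0.556,1],[0.051,-0.098,0,0.611,1],[0.06,-0.104,0,0.667,1]]'
python3 -m crank '[[0.0005,-0.0105,0,0.056,1],[0.002,-0.021,0,0.111,1],[0.004,-0.031,0,0.167,1],[0.007,-0.041,0,0.222,1],[0.011,-0.051,0,0.278,1],[0.016,-0.06,0,0.333,1],[0.022,-0.069,0,0.389,1],[0.028,-0.077,0,0.444,1],[0.035,-0.085,0,0.5,1],[0.043,-0.092,0,0.556,1],[0.051,-0.098,0,0.611,1],[0.06,-0.104,0,0.667,1]]'
python3 -m crank '[[0.001,-0.0125,0,0.067,1],[0.003,-0.025,0,0.133,1],[0.006,-0.037,0,0.2,1],[0.01,-0.049,0,0.267,1],[0.016,-0.06,0,0.333,1],[0.018,-0.063,0,0.356,1],[0.0205,-0.067,0,0.378,1],[0.0205,-0.067,0,0.378,1],[0.0205,-0.067,0,0.378,1]]'
python3 -c "
from h import *
goto(-146,.065)"
```

```text
t: 20.53
position: [0.592, -0.0655, 0.0646]
orientation: [0.528, -3.096, -0.0]
ft_force: [-0.1, 0.7, -0.1]
opening: 0.0003
grip_force: 0.0
t: 21.53
position: [0.5881, -0.094, 0.0659]
orientation: [1.096, 2.942, 0.003]
ft_force: [2.6, 2.2, -1.9]
opening: -0.0
grip_force: 1.3
t: 22.53
position: [0.5601, -0.1051, 0.0661]
orientation: [2.421, 1.998, 0.004]
ft_force: [3.0, -0.5, -0.0]
opening: 0.0004
grip_force: 1.1
t: 23.28
position: [0.5437, -0.097, 0.0658]
orientation: [2.898, 1.21, 0.002]
ft_force: [1.2, -1.9, 0.4]
opening: 0.0002
grip_force: 0.8
t 23.28 p [ 0.5437 -0.097   0.0658] xdir 45.3 tilt [ 0.001  0.001 -1.   ] R 0.029 az_board -140.4 j7 0.02 f [ 1.2 -1.9  0.4] open 0.0002
move frac [-0.003 -0.012  0.003] turn deg 6.6 frac 0.074
```

```bash
python3 -m crank '[[0,-0.002,0,0.011,1],[0,-0.004,0,0.022,1],[0,-0.006,0,0.033,1],[0,-0.008,0,0.044,1],[0,-0.008,0,0.044,1]]'
python3 -m crank '[[0,-0.002,0,0.011,1],[0,-0.004,0,0.022,1],[0,-0.006,0,0.033,1],[0,-0.006,0,0.033,1]]'
python3 -c "
from h import *
goto(-146,.065)"
```

```text
t: 23.7
position: [0.5417, -0.0957, 0.0654]
orientation: [2.94, 1.105, 0.0]
ft_force: [1.3, -2.0, 1.3]
opening: 0.0002
grip_force: 1.2
t: 24.03
position: [0.5409, -0.0954, 0.0655]
orientation: [2.967, 1.027, 0.0]
ft_force: [3.5, -5.7, 1.0]
opening: -0.0002
grip_force: 2.6
t 24.03 p [ 0.5409 -0.0954  0.0655] xdir 38.2 tilt [-0.     0.002 -1.   ] R 0.03 az_board -146.6 j7 -0.08 f [ 3.5 -5.7  1. ] open -0.0002
move frac [0.    0.001 0.002] turn deg -0.5 frac -0.006
```

```bash
python3 -m crank '[[0,-0.002,0,0,1],[0,-0.004,0,0,1],[0,-0.006,0,0,1],[0,-0.006,0,0,1]]'
python3 -c "
from h import *
goto(-146,.065)"
```

```text
t: 24.37
position: [0.5407, -0.095, 0.0657]
orientation: [2.965, 1.027, 0.002]
ft_force: [4.1, -6.9, -0.4]
opening: -0.0002
grip_force: 3.7
t 24.37 p [ 0.5407 -0.095   0.0657] xdir 38.2 tilt [-0.     0.004 -1.   ] R 0.0299 az_board -147.2 j7 -0.08 f [ 4.1 -6.9 -0.4] open -0.0002
move frac [-0.     0.003  0.003] turn deg -0.5 frac -0.005
```

```bash
python3 -m crank '[[0,-0.004,0,0,1],[0,-0.008,0,0,1],[0,-0.012,0,0,1],[0,-0.012,0,0,1]]'
python3 -m crank '[[0,0.015,0,0,1],[0,0.03,0,0,1],[0,0.03,0,0,1],[0,0.03,-0.05,0,1],[0,0.03,-0.11,0,1],[0,0.03,-0.17,0,1],[0,0.03,-0.23,0,1],[0,0.03,-0.29,0,1],[0,0.03,-0.35,0,1],[0,0.03,-0.41,0,1],[0,0.03,-0.47,0,1],[0,0.03,-0.5,0,1]]'
python3 -m crank '[[-0.08,0,0,0,1],[-0.16,0,0,0,1],[-0.24,0,0,0,1],[-0.32,0,0,0,1],[-0.4,0,0,0,1],[-0.48,0,0,0,1],[-0.5,0.06,0,0,1],[-0.5,0.12,0,0,1],[-0.5,0.2,0,0,1],[-0.5,0.2,0,0,1]]'
python3 -c "
from h import *
state()
o=[]
for n in ('top','scene'):
    c=imaging.capture(n); u,v=project(c,[*A,.075])[0].astype(int); k=50
    o.append(cv2.resize(c['color'][v-k:v+k,u-k:u+k,::-1],(400,400),interpolation=2))
    print(n,u-k,v-k)
cv2.imwrite('pics/d6.png',np.hstack(o))"
```

```text
t: 24.7
position: [0.5402, -0.0944, 0.0661]
orientation: [2.961, 1.025, 0.005]
ft_force: [7.6, -10.4, -4.7]
opening: -0.0001
grip_force: 5.8
t: 25.7
position: [0.5424, -0.096, 0.1925]
orientation: [-2.967, -1.032, -0.002]
ft_force: [-0.1, -0.7, -0.3]
opening: -0.0002
grip_force: 0.0
t: 26.53
position: [0.4768, -0.2153, 0.1907]
orientation: [2.966, 1.03, 0.001]
ft_force: [-0.6, -0.7, 0.2]
opening: 0.0001
grip_force: 0.0
t 26.53 p [ 0.4768 -0.2153  0.1907] xdir 38.3 tilt [-0.     0.002 -1.   ] R 0.1639 az_board -127.1 j7 0.01 f [-0.6 -0.7  0.2] open 0.0001
top 269 134
scene 264 173
```

View pics/d6.png

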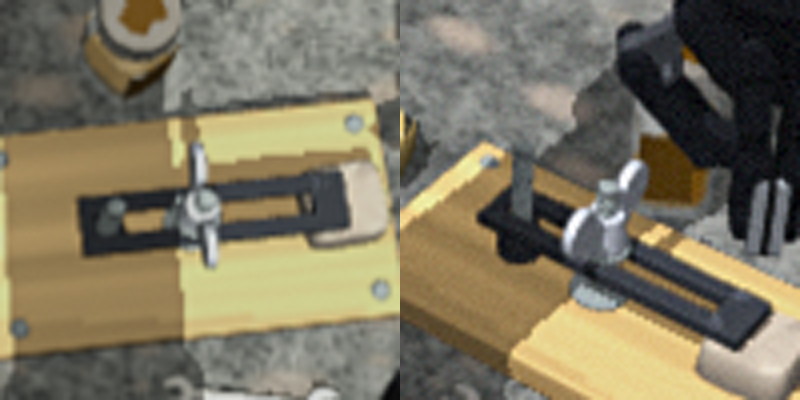

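The wings run from (197,145) to (209,265), about +5.7° in the world against the board's 4.7° yaw, so the nut lies along the board's x axis at its stop. The jar and block are in place and the arm is clear.

```bash
python3 -c "
from bench import ctrl
print(ctrl.finish_job())"
```

```text
the job is handed in; nothing more can be done
None
```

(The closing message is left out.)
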